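# Jack up the bamboo culm and hold the pump handle down

### The arm

A 6-joint arm with a two-finger parallel gripper is mounted at the origin on the work surface. World frame = base frame: x ahead of the robot, y to its left, z up, the work surface at z = 0. Lengths are in mm, angles in degrees, forces in N, time in s.
With the tool pointing down it reaches from about 300 to 850 mm from the base axis. Payload 4.2 kg.
Tool frame: the origin (TCP) lies on the centre line of the jaws, within the pads' length; the fingertips stand env.nose_length ahead of it and the grasp point (between the pads) lies 2 mm behind it (env.nose_length is the distance from the TCP to the fingertips, in mm); z points along the fingers, y is the direction in which the jaws open and shut (so a half turn about z gives the same grasp; the last joint's range is limited). The gripper opens to 91 mm and grips with 3 to 60 N. Pads are 32 mm wide; open, the fingers measure 118 mm over their backs; the gripper's body (76 mm by 178 mm) begins 60 mm behind the grasp point.
Start: joints at [-71.333, 18.312, 89.639, -0, 72.044, -1.146], TCP at [194.9, -540.979, 200.476] pointing down, gripper open.
Joint ranges: [-177.97, 177.97], [-48.28, 115.42], [12.27, 149.76], [-77.06, 257.06], [2.81, 150.46], [-146.56, 146.56]. Speed limits (degrees/s): [147.25, 147.25, 180, 180, 180, 180].

### API

Orientations are given as [roll, pitch, yaw] about the fixed x, y, z axes, in that order (R = Rz(yaw) Ry(pitch) Rx(roll)).
In Python, from workcell import env gives the robot as it stands. The module is installed in compiled form; this text tells all that it offers.
- The arm moves only by the tool jog_arm, never from a script. Its argument "deltas" is a list that holds one entry, the list of rows, each a list of 5 numbers: the shift along the tool's x, y, z in m, then the turn about the tool's z in degrees, then the finger opening in m, from 0 to 0.0912. A call has 1 to 20 rows; each row is the pose to reach, as a shift and turn from the pose commanded when the call began, along the tool's axes at that moment; what a row does not reach only later rows make up. A row lasts 1/12 s, in which the tool goes at most 41.7 mm and 7.16 degrees, less where a joint would pass 70% of its speed; a pose out of reach is approached as far as the arm can. A call with a gripper value outside its range is refused whole. The fingers move at their own pace and stop on an object; "grip_force" is the grip in N (left out, the last holds). Time passes only in rows, so rows that repeat a pose let the fingers close. It gives the time, the measured TCP pose, the force and the opening at its end, in the units of the state.
- env.state(): the state, without advancing time (a new reading comes with each control period).
- env.grab_frame(name): name is "scene" or "top" or "wrist"; returns the picture (400x640x3 uint8, red, green, blue); there is no depth.
- env.camera_params(name): a dict with "fx", "fy", "cx", "cy" (pixels), "xyz" and "orientation" of the camera in the world. Camera axes: x right, y down, z forward; pixel columns grow to the right and rows downward; lengths in mm; the calibration is good to about 2 mm. The wrist camera is an equidistant fisheye: a pixel r from the principal point sees the ray r / f radians off the axis. A picture is of the moment at which its call begins: read the wrist's pose just before it. camera_params takes no time and is no camera call; for the wrist camera it gives the pose at the moment of the call.
- env.job_done(): hands the job in, once; it reports no verdict.
Trained networks look in the newest picture that a camera, given by its name, has taken for a name from the list of things; names that differ only in an ending like _2 or _b are one class to them, and where a whole thing is asked for, a point or a joint stands for the part that bears it (a point fixed in the world has none). Each returns a list of dicts, best first, with "conf" (0 to 1); they miss things now and then, are a little off and sometimes report something else, mostly with a low value. They report only what shows in the picture. A call takes as long as a camera call.
- env.look_for(camera, label): "xyz" ([x, y, z] in mm, in world coordinates, good to about 4 mm: the middle of the surface that is visible of it).
The state is a dict: "time_s": time; "qpos": joint angles; "qvel": joint speeds; "effort": joint torques, N m; "ee_pos": TCP position; "ee_rot": TCP orientation; "force": force on the tool from outside, world axes, zero at the start; "torque": the same for the moment, N m; "gripper_width": finger opening in mm.
Only numpy, scipy, OpenCV 4.12 (cv2) and the standard library are available. Lean on these libraries where they do the work, as an engineer would, in place of code of your own. Each camera call takes 0.05 s, during which the arm holds its last target.

### The job

Set the small ratchet jack on the bench with its round saddle squarely under the steel lift pad that is strapped beneath the bamboo culm, then let go of it and pump its handle with full down and up strokes until the culm's free end stands at least 50 mm clear of its rest block. Finish while holding: keep the handle pressed right down at the end of the last stroke, with the jack alone carrying the culm, and do not let the handle go. Do not lift or push the culm or its stand by hand, and leave the other things on the bench where they are.

Things in the scene. Friction and masses are not known exactly. Their poses are not given: they have to be found in the camera images.
- jack_grip (a point): Point in the upright grey tower of the loose toe jack (0.85 kg), 115 mm above its underside; tower 40 mm along x, 30 mm along y, top at 135 mm (only the raised handle's bar reaches 5 mm higher). Jack axes: x from handle end to saddle end, z up. Base plate 10 mm thick, 90 mm wide, from 150 mm behind this point to 100 mm ahead. Carry it by the tower's two sides (30 mm apart along y) near this point.
- saddle (a point): Centre of the top face of the jack's round saddle (36 mm across), on a short arm ('toe', 24 mm wide) that slides up the tower's front; 72 mm ahead of the tower's centre. 62 mm above the bench while the jack stands with the toe right down. Axes as the jack's.
- toe (a joint): Height of toe and saddle above their lowest place, m (0 at the start, at most 0.060). Ratchet: the first full handle stroke raises it about 17 mm, each further one about 14 mm; it stays up while the handle comes back. The handle must come back up to below 0.1 rad for the next full gain.
- handle (a joint): Pump handle, rad: 0 = up (start), 0.55 = right down on its stop; a spring raises it when not held. Hinge along the jack's y, 29 mm behind the tower's centre, 74 mm above the underside; the bar's centre is 115 mm from the hinge, straight back, raised by the angle 0.52 rad minus this value. Pressing takes about 8 to 12 N.
- handle_bar (a point): Centre of the handle's cross bar: a rubber-covered round bar 18 mm across and 50 mm long along the jack's y, at the rear end of the jack; about 131 mm above the bench when up, 71 mm when pressed right down. Press it from above.
- lift_pad (a point): Centre of the underside of the lift pad: dark steel plate 64 mm across the culm, 60 mm along it, 12 mm thick, under the culm at the 50 mm wide grey strap that marks the lift point. At the start 70 mm above the bench, 8 mm higher than the lowered saddle. The culm above it is 44 mm thick, top at 126 mm. The pad rises with the culm.
- stand: Fixed plywood stand of the culm, origin on the bench below the lift pad's start. y runs along the culm towards the pivot, x square to it; the jack goes in from the -x (robot) side, pointing along +x. Pivot post at y = +240 mm (foot 110 by 70, 137 high); rest block at y = -170 mm (100 by 60, 96 high). Between them the bench is free but for a small wood strip.
- culm (a joint): Swing of the culm about its pivot, rad: 0 = lying on the rest block, grows as the free end rises. Over the rest block (410 mm from the pivot) 0.122 means 50 mm clear. Three full strokes of the jack give about 0.16, two about 0.10.
- sand_block: Bystander: cork-faced wooden sanding block 112 x 64 x 36 mm, origin at the middle of its underside.
- wedge: Bystander: dark wooden packing strip 85 x 36 x 22 mm, lying under the culm between the lift pad and the rest block, its middle about 115 mm from the lift pad, long side square to the culm; origin at the middle of its underside.
- tape_roll: Bystander: roll of paper tape, 100 mm across, 24 mm high, lying flat beyond the culm; origin at the middle of its underside.
- tape_measure: Bystander: grey tape measure 72 x 44 x 66 mm beyond the culm; origin at the middle of its underside.
- glue: Bystander: white glue bottle, 60 mm across, 160 mm high, beyond the culm; origin at the middle of its underside.
- file: Bystander: flat file with wooden handle, 320 mm long, at the left of the bench; origin under its middle.

How it is judged (in metres and radians):
On the way, in this order (a step that is already met when the one before it is completed fails the run):
1. the jack stands on the bench with its saddle under the lift pad, let go, the saddle not yet raised (horizontal distance between saddle and lift_pad below 0.015 m and angle between jack_grip's own z axis and vertical below 0.06 rad and height (world z) of jack_grip between 0.108 and 0.119 m and value of joint toe below 0.004 m and contact force between each of the fingers, the arm and jack below 0.3 N), for 0.2 s.
2. the handle has been pressed down through one full stroke and the saddle has risen (value of joint handle above 0.47 rad and value of joint toe above 0.01 m), for 0.05 s.
3. the handle has come back up and the saddle has stayed up (value of joint handle below 0.15 rad and value of joint toe above 0.008 m), for 0.02 s.
4. the culm has been pumped up clear of its rest (value of joint culm above 0.115 rad), for 0.1 s.
At the end, for the whole second after the job is handed in: Culm swung up at least 0.115 rad (about 47 mm over its rest); the robot presses the handle (1.5 N or more) past 0.47 rad; the saddle bears on the lift pad (1.5 N or more) within 25 mm of its centre; the jack stands upright (0.06 rad) on the bench; the robot touches neither culm nor stand (value of joint culm above 0.115 rad and value of joint handle above 0.47 rad and contact force between any of the fingers, the arm and jack above 1.5 N and contact force between jack and stand above 1.5 N and contact force between each of the fingers, the arm and stand below 0.5 N and horizontal distance between saddle and lift_pad below 0.025 m and angle between jack_grip's own z axis and vertical below 0.06 rad and height (world z) of jack_grip between 0.108 and 0.119 m and velocity of joint culm below 0.05 rad/s); the arm keeps its last pose, push and grip.
It fails at once if the robot pushes or lifts the culm or its stand (over 4 N) (contact force between any of the fingers, the arm and stand above 4 N).
It fails at once if a bystander is shoved by more than 40 mm (distance of any of sand_block, wedge, tape_roll, tape_measure, glue, file from where it was at the start of the episode above 0.04 m).
It fails at once if a bystander is knocked over (angle between any of sand_block, wedge, tape_roll, tape_measure, glue, file's own z axis and vertical above 0.6 rad).
It also fails if it takes over 72 s, if anything falls off the work surface, if the arm or the gripper's body presses on something with over 40 N, if the wrist force passes 120 N, or if a joint passes its speed limit or range.

## Working session

There is one attempt and no reset: what is moved stays moved. The work goes in short steps, Python scripts to look and compute and a tool call to move; the robot and the scene stay as the last step left them, time stands still between calls to the robot, and variables do not carry over. Pictures are saved under pics/ and viewed, and the job is handed in when it is done.

Besides the shell and the picture viewer there is one more tool, called after "Request:" in YAML: its name, and indented under it one key for each argument. jog_arm: Moves the arm, as the interface text tells. Its arguments: {"type":"object","properties":{"deltas":{"type":"array"},"grip_force":{"type":"number"}},"required":["deltas"]}

```bash
mkdir -p pics; cat > h.py <<'E'
from workcell import env
import cv2, numpy as np
from scipy.spatial.transform import Rotation as R
def snap(cam,fn):
    im=env.grab_frame(cam); cv2.imwrite('pics/'+fn,cv2.cvtColor(np.asarray(im),cv2.COLOR_RGB2BGR)); return im
def proj(cam,p):
    c=env.camera_params(cam); Rm=R.from_euler('xyz',c['orientation'],degrees=True).as_matrix()
    q=Rm.T@(np.array(p)-c['xyz'])
    if cam=='wrist':
        th=np.arctan2(np.hypot(q[0],q[1]),q[2]); ph=np.arctan2(q[1],q[0]); return c['cx']+c['fx']*th*np.cos(ph), c['cy']+c['fy']*th*np.sin(ph)
    return c['fx']*q[0]/q[2]+c['cx'], c['fy']*q[1]/q[2]+c['cy']
def unproj(cam,u,v,z):
    c=env.camera_params(cam); Rm=R.from_euler('xyz',c['orientation'],degrees=True).as_matrix()
    x=(u-c['cx'])/c['fx']; y=(v-c['cy'])/c['fy']
    if cam=='wrist':
        th=np.hypot(x,y); s=np.sin(th)/th if th>1e-9 else 1; d=np.array([x*s,y*s,np.cos(th)])
    else: d=np.array([x,y,1.])
    d=Rm@d; o=np.array(c['xyz']); return o+d*(z-o[2])/d[2]
E
python3 - <<'E'
from h import *
s=env.state(); print(s, env.nose_length)
for c in ('scene','top'):
    print(c,env.camera_params(c)); snap(c,c+'0.png')
    for l in ['jack_grip','saddle','handle_bar','lift_pad','stand','wedge','sand_block','file']:
        print(l,[(np.round(d['xyz'],1).tolist(),round(d['conf'],2)) for d in env.look_for(c,l)][:3])
E
```

```text
{'time_s': 0.0, 'qpos': array([-7.13323269e+01,  1.83531907e+01,  8.97050954e+01, -3.93352052e-04,
        7.20438568e+01, -1.14721891e+00]), 'qvel': array([-0.00563755,  0.09055456, -0.00200039, -0.01059231, -0.02524611,
       -0.09785486]), 'effort': array([ 2.09891390e-03, -4.12456870e+01, -2.31972027e+01,  7.26638851e-02,
        4.57082014e-02, -1.55248918e-04]), 'ee_pos': array([ 194.7355251 , -540.47041796,  199.61364785]), 'ee_rot': array([-1.79897870e+02, -1.67114151e-03,  1.98150122e+01]), 'force': array([ 0.62130083, -0.05558049, -0.43515874]), 'torque': array([0.02566122, 0.02321674, 0.01248814]), 'gripper_width': 91.02025305017513} 17.0
scene {'fx': 386.4546507559288, 'fy': 386.4546507559288, 'cx': 317.3300305398553, 'cy': 199.64749687971013, 'xyz': array([1214.4264682 ,  615.8166641 ,  891.97760505]), 'orientation': array([-132.27886338,    0.59740675,  128.1960258 ])}
jack_grip [([442.0, -246.4, 16.6], 0.72)]
saddle [([503.3, -263.7, 50.7], 0.58)]
handle_bar []
lift_pad [([673.7, 46.6, 121.7], 0.95)]
stand [([680.2, 133.5, 111.4], 0.55), ([658.4, -107.3, 20.5], 0.24)]
[... 151 characters left out ...]
598.7, 507.0, 3.1], 0.75), ([674.3, 44.8, 119.7], 0.26)]
top {'fx': 462.88349723571946, 'fy': 462.88349723571946, 'cx': 318.79699285586315, 'cy': 192.65266404518965, 'xyz': array([ 320.4621426 ,   78.53271534, 1444.2790484 ]), 'orientation': array([-170.22145066,   -0.38540549,  -90.75006593])}
jack_grip [([411.9, -248.4, 9.5], 0.76), ([779.6, 24.0, 59.5], 0.44)]
saddle [([499.4, -270.8, 63.2], 0.61)]
handle_bar [([331.8, -246.4, 125.8], 0.56)]
lift_pad [([655.6, 16.0, 123.2], 0.72), ([440.6, 282.3, 38.0], 0.72), ([653.1, 27.7, 121.2], 0.29)]
stand [([653.1, 29.4, 122.1], 0.86)]
wedge [([624.8, -109.1, 21.3], 0.55)]
sand_block [([434.4, 282.7, 36.0], 0.57)]
file [([589.3, 500.9, 9.2], 0.91)]
```

View pics/scene0.png

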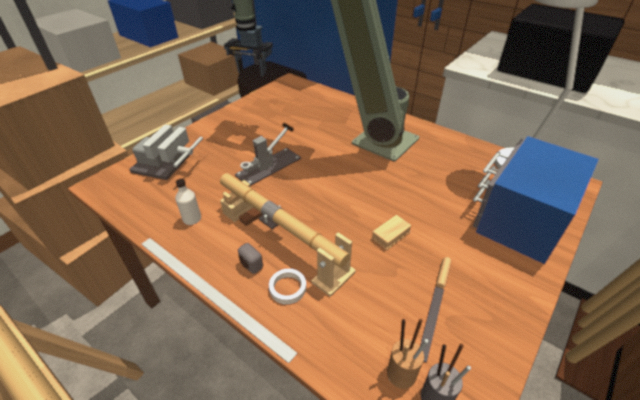

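View pics/top0.png

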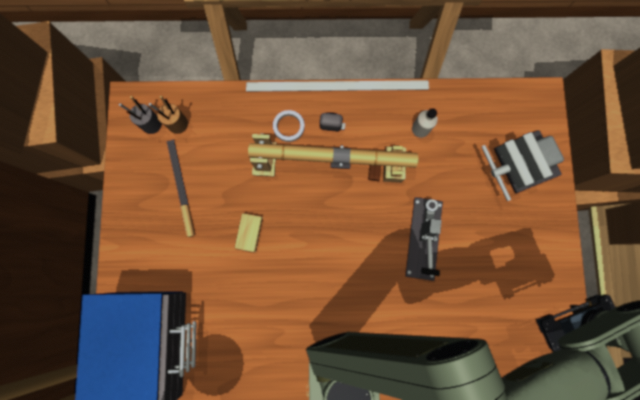

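```bash
python3 - <<'E'
from h import *
im=cv2.imread('pics/top0.png')
a=cv2.resize(im[130:290,380:480],None,fx=5,fy=5,interpolation=cv2.INTER_CUBIC)[:, :]
a=cv2.resize(im[185:290,390:460],None,fx=5.7,fy=5.7,interpolation=cv2.INTER_CUBIC); cv2.imwrite('pics/topjack.png',a)
b=cv2.resize(im[125:190,240:430],None,fx=4.2,fy=4.2,interpolation=cv2.INTER_CUBIC); cv2.imwrite('pics/topculm.png',b)
for n,u,v,z in [('saddle',432,205,62),('bar',428,272,131),('strap',341,157,126),('culmL',252,152,126),('culmR',415,160,126)]:
    print(n,unproj('top',u,v,z).round(1))
E
```

```text
saddle [ 516.6 -275.4   62. ]
bar [ 317.5 -236.2  131. ]
strap [6.527e+02 3.000e-01 1.260e+02]
culmL [670.8 260.9 126. ]
culmR [ 641.2 -216.4  126. ]
```

View pics/topjack.png

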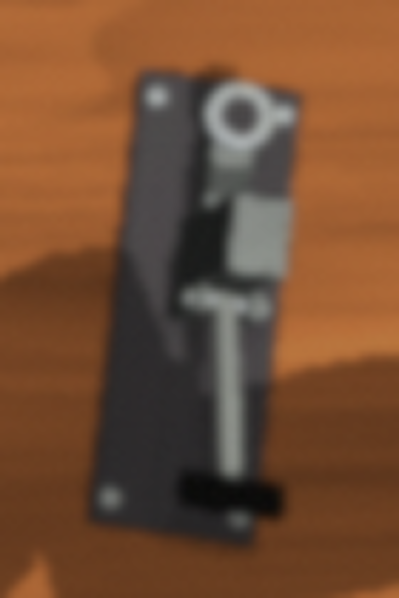

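View pics/topculm.png

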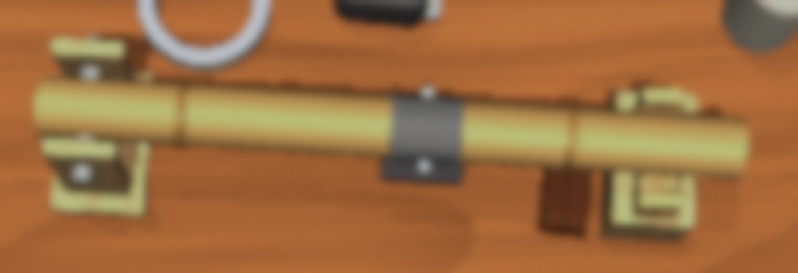

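```bash
python3 - <<'E'
from h import *
P=[unproj('top',390+u/5.7,185+v/5.7,10)[:2] for u,v in [(143,75),(300,95),(252,545),(92,518)]]
P=np.array(P); print(P.round(1)); print(np.linalg.norm(P[0]-P[1]),np.linalg.norm(P[0]-P[3]))
for a,b in [(3,0),(2,1)]: d=P[b]-P[a]; print(np.degrees(np.arctan2(d[1],d[0])))
d=(P[0]+P[1]-P[2]-P[3])/2; y=np.arctan2(d[1],d[0]); c=P.mean(0); e=np.array([np.cos(y),np.sin(y)]); print('yaw',np.degrees(y),'c',c,'tower',c+25*e,'saddle',c+97*e)
print(unproj('top',390+238/5.7,185+118/5.7,62), unproj('top',390+262/5.7,185+237/5.7,135))
# strap
for n,u,v in [('strapL',392,95),('strapLb',385,150),('strapRt',463,100),('strapRb',463,155)]:
    print(n,unproj('top',240+u/4.2,125+v/4.2,115).round(1))
print('bolts',[unproj('top',240+u/4.2,125+v/4.2,82).round(1) for u,v in [(428,92),(424,166)]])
A=unproj('top',240+38/4.2,125+106/4.2,110);B=unproj('top',240+745/4.2,125+146/4.2,110);print(A,B,np.degrees(np.arctan2(-(A-B)[0],(A-B)[1])))
E
```

```text
[[ 546.3 -236.7]
 [ 534.2 -322.7]
 [ 291.1 -282.7]
 [ 306.5 -197.7]]
86.91148637542467 243.0322783043027
-9.236325500064757
-9.34593979371934
yaw -9.291498383827754 c [ 419.52466782 -259.95975988] tower [ 444.19665993 -263.99619459] saddle [ 515.25199722 -275.62112657]
[ 514.48742613 -274.55199361   62.        ] [ 444.2703667 -264.6108589  135.       ]
strapL [684.4  21.7 115. ]
strapLb [644.6  27.4 115. ]
strapRt [680.2 -28.3 115. ]
strapRb [640.3 -27.3 115. ]
bolts [array([695.3,  -5.8,  82. ]), array([640.5,  -1.7,  82. ])]
[680.52811033 271.94629578 110.        ] [ 645.77190829 -227.10734445  110.        ] -3.9838872041410807
```

Request:
jog_arm:
  deltas:
    - [[0.03,-0.016,-0.01,3,0.091],[0.065,-0.035,-0.02,6,0.091],[0.1,-0.054,-0.03,9,0.091],[0.135,-0.073,-0.04,12,0.091],[0.17,-0.092,-0.05,15,0.091],[0.205,-0.111,-0.06,18,0.091],[0.24,-0.13,-0.07,21,0.091],[0.27,-0.15,-0.08,24,0.091],[0.3,-0.165,-0.09,27,0.091],[0.327,-0.177,-0.1,28,0.091],[0.327,-0.177,-0.1,28,0.091],[0.327,-0.177,-0.1,28,0.091]]

```text
time_s: 1.9
ee_pos: [443.5, -262.8, 300.9]
ee_rot: [180.0, -0.0, -8.0]
force: [-0.3, 0.4, -0.3]
gripper_width: 91.1
```

```bash
python3 - <<'E'
from h import *
print(env.camera_params('wrist'))
im=snap('wrist','w1.png')
for l in ['jack_grip','saddle','handle_bar','lift_pad']: print(l,[(np.round(d['xyz'],1).tolist(),round(d['conf'],2)) for d in env.look_for('wrist',l)][:3])
e=np.array([np.cos(np.radians(-9.3)),np.sin(np.radians(-9.3))]);n=np.array([-e[1],e[0]]);t=np.array([444.2,-264.3])
b=cv2.imread('pics/w1.png')
def mk(x,y,z): 
    u=proj('wrist',[*(t+e*x+n*y),z]); cv2.circle(b,(int(round(u[0])),int(round(u[1]))),2,(0,0,255),-1); print(x,y,z,np.round(u,1))
for x,y in [(20,15),(20,-15),(-20,15),(-20,-15)]: mk(x,y,135)
for x,y in [(100,45),(100,-45),(-150,45),(-150,-45)]: mk(x,y,10)
mk(72,0,62); mk(-129,25,131); mk(-129,-25,131)
cv2.imwrite('pics/w1m.png',b)
E
```

```text
{'fx': 309.70691628693146, 'fy': 309.70691628693146, 'cx': 320.79576084821645, 'cy': 197.8556295650879, 'xyz': array([ 520.53305857, -273.41613128,  483.69979102]), 'orientation': array([ 1.63769887e+02, -4.42418882e-02, -9.80236451e+01])}
jack_grip [([438.6, -255.9, 10.6], 0.63)]
saddle [([500.7, -273.4, 62.8], 0.79), ([764.7, 25.6, 44.5], 0.68)]
handle_bar [([358.1, -249.2, 113.1], 0.76), ([448.0, 262.5, 33.0], 0.26)]
lift_pad [([654.0, -54.2, 119.8], 0.8)]
20 15 135 [307.6 158.4]
20 -15 135 [334.1 158.9]
-20 15 135 [307.4 192.4]
-20 -15 135 [333.1 192.9]
100 45 10 [291.8  93.4]
100 -45 10 [351.7  94.4]
-150 45 10 [292.4 246.9]
-150 -45 10 [345.7 247.8]
72 0 62 [321.5 112.2]
-129 25 131 [299.7 272.3]
-129 -25 131 [338.  272.9]
```

View pics/w1m.png

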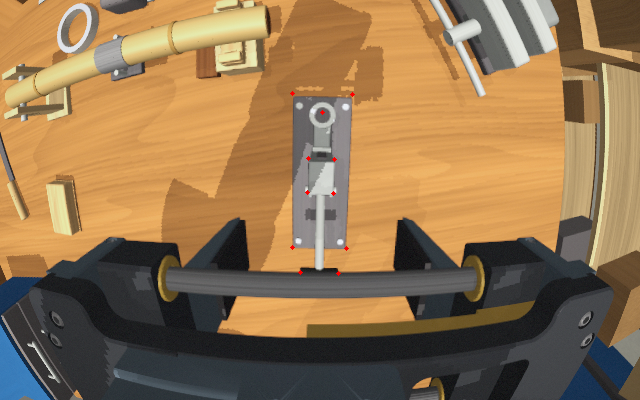

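```bash
python3 - <<'E'
import cv2
b=cv2.imread('pics/w1.png')
cv2.imwrite('pics/w1z.png',cv2.resize(b[85:285,260:380],None,fx=3,fy=3,interpolation=cv2.INTER_CUBIC))
cv2.imwrite('pics/w1c.png',cv2.resize(b[0:120,0:280],None,fx=2.8,fy=2.8,interpolation=cv2.INTER_CUBIC))
E
```

```text
(no output)
```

View pics/w1z.png

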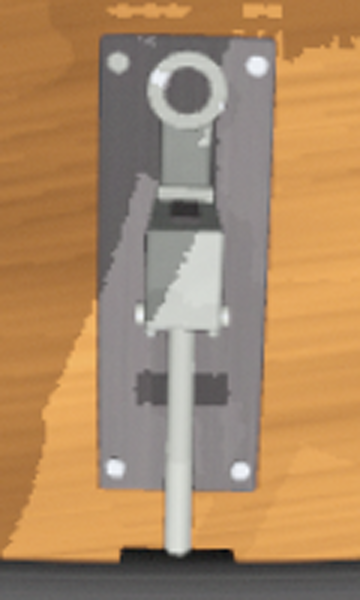

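Request:
jog_arm:
  deltas:
    - [[-0.001,0.001,0.025,1.3,0.091],[-0.001,0.001,0.05,1.3,0.091],[-0.001,0.001,0.08,1.3,0.091],[-0.001,0.001,0.11,1.3,0.091],[-0.001,0.001,0.14,1.3,0.091],[-0.001,0.001,0.165,1.3,0.091],[-0.001,0.001,0.18,1.3,0.091],[-0.001,0.001,0.188,1.3,0.091],[-0.001,0.001,0.188,1.3,0.091],[-0.001,0.001,0.188,1.3,0.06],[-0.001,0.001,0.188,1.3,0.04],[-0.001,0.001,0.188,1.3,0.035],[-0.001,0.001,0.188,1.3,0.03],[-0.001,0.001,0.188,1.3,0.025],[-0.001,0.001,0.188,1.3,0.02],[-0.001,0.001,0.188,1.3,0.02],[-0.001,0.001,0.188,1.3,0.02]]
  grip_force: 40

```text
time_s: 3.57
ee_pos: [441.5, -264.5, 112.6]
ee_rot: [180.0, -0.0, -9.5]
force: [0.4, 1.2, -0.8]
gripper_width: 40.3
```

View pics/w1c.png

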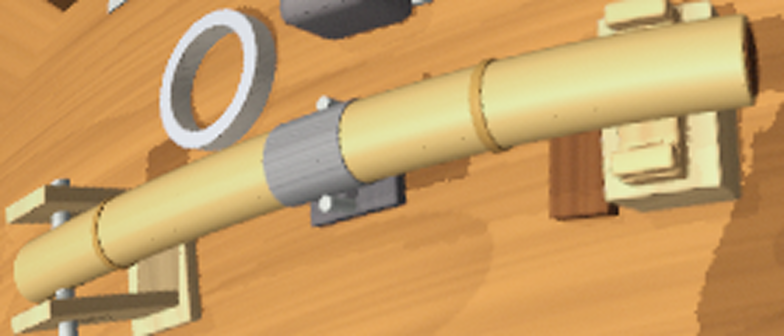

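Request:
jog_arm:
  deltas:
    - [[0,0,0,0,0.02],[0,0,0,0,0.02],[0,0,0,0,0.02],[0,0,0,0,0.02]]

```text
time_s: 3.9
ee_pos: [441.5, -263.7, 112.5]
ee_rot: [-179.9, 0.0, -9.5]
force: [0.9, 4.4, 2.0]
gripper_width: 29.8
```

Request:
jog_arm:
  deltas:
    - [[0,0,-0.005,0,0.02],[0,0,-0.015,0,0.02],[0,-0.01,-0.03,0,0.02],[-0.002,-0.025,-0.03,-1,0.02],[-0.004,-0.045,-0.03,-2,0.02],[-0.006,-0.07,-0.03,-3,0.02],[-0.008,-0.1,-0.03,-4,0.02],[-0.01,-0.13,-0.03,-5.5,0.02],[-0.012,-0.16,-0.03,-5.5,0.02],[-0.014,-0.19,-0.03,-5.5,0.02],[-0.016,-0.22,-0.03,-5.5,0.02],[-0.018,-0.245,-0.03,-5.5,0.02],[-0.02,-0.262,-0.03,-5.5,0.02],[-0.021,-0.272,-0.03,-5.5,0.02],[-0.021,-0.274,-0.03,-5.5,0.02],[-0.021,-0.274,-0.03,-5.5,0.02],[-0.021,-0.274,-0.03,-5.5,0.02]]

```text
time_s: 5.32
ee_pos: [465.7, 8.2, 142.3]
ee_rot: [179.9, 0.0, -4.0]
force: [0.1, -0.8, -8.9]
gripper_width: 29.7
```

```bash
python3 - <<'E'
from h import *
print(env.camera_params('wrist')); s=env.state(); print(s['ee_pos'],s['ee_rot'],s['force'],s['torque'])
im=snap('wrist','w2.png')
for l in ['lift_pad','saddle']: print(l,[(np.round(d['xyz'],1).tolist(),round(d['conf'],2)) for d in env.look_for('wrist',l)][:3])
snap('scene','s2.png'); snap('top','t2.png')
E
```

```text
{'fx': 309.70691628693146, 'fy': 309.70691628693146, 'cx': 320.79576084821645, 'cy': 197.8556295650879, 'xyz': array([543.59726766,   3.10514801, 325.03161287]), 'orientation': array([ 1.63699582e+02, -6.97977668e-02, -9.40210973e+01])}
[465.73091077   8.1509785  142.31309159] [ 1.79921406e+02  2.20156934e-02 -3.99597519e+00] [ 0.05252753 -0.84651061 -8.931044  ] [-0.0357579  -0.05936456 -0.02068333]
lift_pad [([653.4, 141.2, 114.2], 0.91)]
saddle [([528.9, 4.8, 93.7], 0.81)]
```

View pics/w2.png

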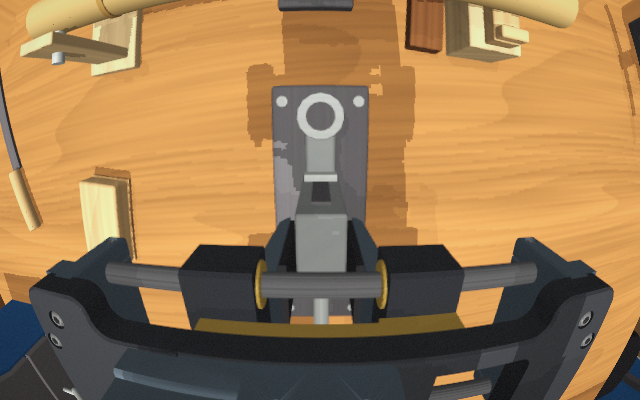

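View pics/s2.png

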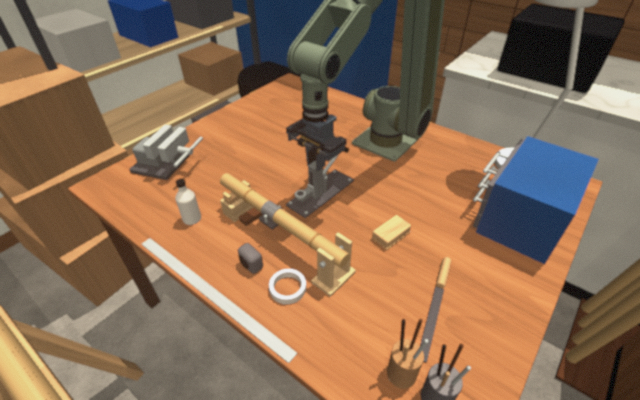

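Request:
jog_arm:
  deltas:
    - [[0,0,-0.01,0,0.02],[0.0,0,-0.03,0,0.02],[0.01,0,-0.055,0,0.02],[0.02,0,-0.08,0,0.02],[0.03,0,-0.105,0,0.02],[0.035,0,-0.13,0,0.02],[0.035,0,-0.145,0,0.02],[0.035,0,-0.15,0,0.02],[0.035,0,-0.15,0,0.02],[0.035,0,-0.15,0,0.02],[0.035,0,-0.15,0,0.02]]

```text
time_s: 6.48
ee_pos: [499.5, 6.7, 290.6]
ee_rot: [180.0, 0.2, -4.0]
force: [0.3, 0.7, -9.4]
gripper_width: 29.4
```

```bash
python3 - <<'E'
from h import *
print(env.camera_params('wrist')); s=env.state(); print(s['ee_pos'],s['ee_rot'],s['force'],s['torque'])
im=snap('wrist','w3.png')
for l in ['lift_pad','saddle']: print(l,[(np.round(d['xyz'],1).tolist(),round(d['conf'],2)) for d in env.look_for('wrist',l)][:3])
b=cv2.imread('pics/w3.png')
cv2.imwrite('pics/w3c.png',cv2.resize(b[0:110,60:520],None,fx=1.7,fy=1.7,interpolation=cv2.INTER_CUBIC))
cv2.imwrite('pics/w3z.png',cv2.resize(b[0:150,250:410],None,fx=4,fy=4,interpolation=cv2.INTER_CUBIC))
E
```

```text
{'fx': 309.70691628693146, 'fy': 309.70691628693146, 'cx': 320.79576084821645, 'cy': 197.8556295650879, 'xyz': array([578.02390445,   1.41846321, 473.08682173]), 'orientation': array([ 1.63501683e+02, -1.23382910e-02, -9.40218877e+01])}
[499.51415595   6.72021678 290.635211  ] [179.98113241   0.22118019  -3.99820888] [ 0.31795701  0.68137105 -9.4187025 ] [ 0.05932033 -0.04777506  0.00857441]
lift_pad [([660.2, 10.6, 124.7], 0.63)]
saddle []
```

View pics/w3.png

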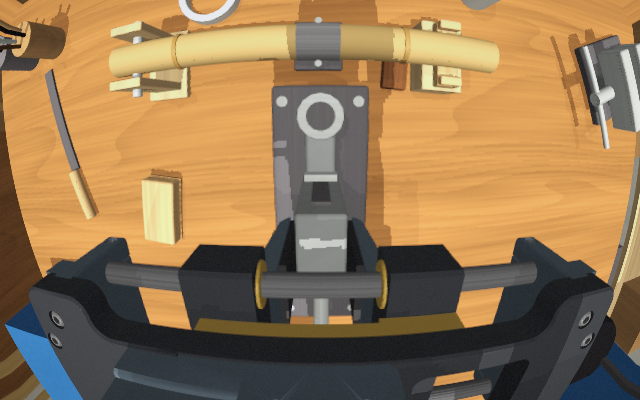

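View pics/w3z.png

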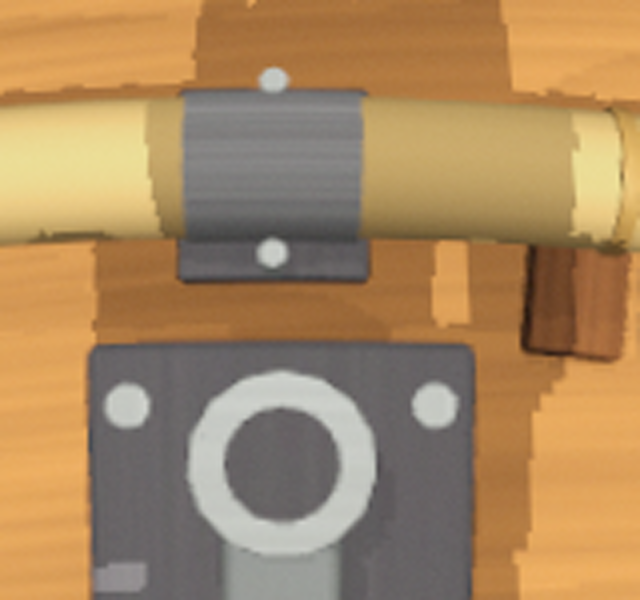

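```bash
python3 - <<'E'
from h import *
s=env.state(); dz=s['ee_pos'][2]-112.5
U=lambda u,v,z: unproj('wrist',u,v,z).round(1)
S=U(250+282/4,462/4,62+dz); print('saddle',S)
print('tower centre by saddle', S[:2]-72*np.array([np.cos(np.radians(-4)),np.sin(np.radians(-4))]))
for z in (82,86,90): 
    a,b=U(250+273/4,20,z),U(250+272/4,253/4,z); print(z,a,b,(a+b)/2, np.degrees(np.arctan2((a-b)[1],(a-b)[0])))
for z in (82,70): a,b=U(295,70.5,z),U(342,70.5,z); print(z,a,b,(a+b)/2,np.degrees(np.arctan2(-(a-b)[0],(a-b)[1])))
# plate front corners
for u,v in [(90,346),(472,346)]: print(U(250+u/4,v/4,10+dz))
# strap edges at top z=126: 
for u,v in [(184,165),(362,165)]: print('strap',U(250+u/4,v/4,126))
# culm silhouette edges near strap; z=104
print('sil',U(318,93/4,108),U(318,242/4,104))
E
python3 - <<'E'
import cv2
b=cv2.imread('pics/t2.png'); cv2.imwrite('pics/t2c.png',cv2.resize(b[120:230,230:460],None,fx=3.4,fy=3.4,interpolation=cv2.INTER_CUBIC))
E
```

```text
saddle [573.6   2.1 240.7]
tower centre by saddle [501.77538838   7.12246611]
82 [694.2  -3.4  82. ] [636.9   0.9  82. ] [665.55  -1.25  82.  ] -4.29163915377789
86 [693.   -3.4  86. ] [636.3   0.9  86. ] [664.65  -1.25  86.  ] -4.336880960848133
90 [691.9  -3.3  90. ] [635.7   0.9  90. ] [663.8  -1.2  90. ] -4.2739460975969585
82 [629.9  30.   82. ] [625.7 -28.2  82. ] [627.8   0.9  82. ] -4.1275917025116575
70 [631.5  30.9  70. ] [627.2 -29.1  70. ] [629.35   0.9   70.  ] -4.099189154353939
[603.   43.8 188.7]
[596.9 -42.9 188.7]
strap [657.9  23.4 126. ]
strap [654.3 -25.6 126. ]
sil [682.4  -2.5 108. ] [637.    0.7 104. ]
```

View pics/t2c.png

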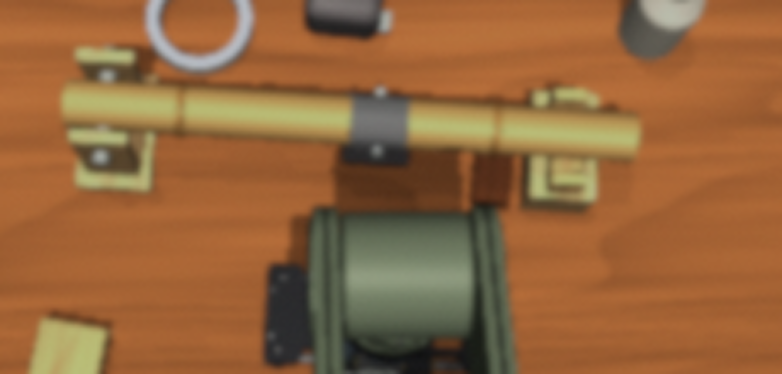

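Request:
jog_arm:
  deltas:
    - [[-0.01,0,0.005,0,0.02],[-0.025,-0.001,0.02,0,0.02],[-0.035,-0.003,0.045,0.1,0.02],[-0.035,-0.003,0.07,0.2,0.02],[-0.035,-0.003,0.1,0.2,0.02],[-0.035,-0.003,0.125,0.2,0.02],[-0.035,-0.003,0.145,0.2,0.02],[-0.035,-0.003,0.16,0.2,0.02],[-0.035,-0.003,0.168,0.2,0.02],[-0.035,-0.003,0.172,0.2,0.02],[-0.035,-0.003,0.174,0.2,0.02],[-0.035,-0.003,0.174,0.2,0.02],[-0.035,-0.003,0.174,0.2,0.02]]

```text
time_s: 7.72
ee_pos: [466.9, 12.2, 119.3]
ee_rot: [-180.0, -0.1, -4.2]
force: [0.1, -0.1, -8.1]
gripper_width: 29.5
```

Request:
jog_arm:
  deltas:
    - [[0,0,0.002,0,0.02],[0,0,0.0035,0,0.02],[0.005,0,0.0035,0,0.02],[0.013,0,0.0035,0,0.02],[0.023,0,0.0035,0,0.02],[0.033,0,0.0035,0,0.02],[0.043,0,0.0035,0,0.02],[0.053,0,0.0035,0,0.02],[0.063,0,0.0035,0,0.02],[0.07,0,0.0035,0,0.02],[0.07,0,0.0035,0,0.02],[0.07,0,0.0035,0,0.02]]

```text
time_s: 8.72
ee_pos: [535.8, 7.1, 114.6]
ee_rot: [180.0, 0.1, -4.2]
force: [0.0, 0.1, -8.8]
gripper_width: 29.5
```

```bash
python3 - <<'E'
from h import *
s=env.state(); print(s['ee_pos'],s['ee_rot'],s['force'],s['torque'])
snap('wrist','w4.png')
dz=s['ee_pos'][2]-112.5
b=cv2.imread('pics/w4.png')
for x in (-100,-45,0,45):
  pass
cv2.imwrite('pics/w4z.png',cv2.resize(b[0:150,220:420],None,fx=4,fy=4,interpolation=cv2.INTER_CUBIC))
snap('scene','s4.png'); b=cv2.imread('pics/s4.png')
cv2.imwrite('pics/s4z.png',cv2.resize(b[120:240,200:380],None,fx=4.4,fy=4.4,interpolation=cv2.INTER_CUBIC))
E
```

```text
[535.83025684   7.10645346 114.63876098] [ 1.79992651e+02  7.19148435e-02 -4.19099572e+00] [ 0.04832983  0.1108918  -8.75178081] [0.01855815 0.00191067 0.02557182]
```

View pics/w4z.png

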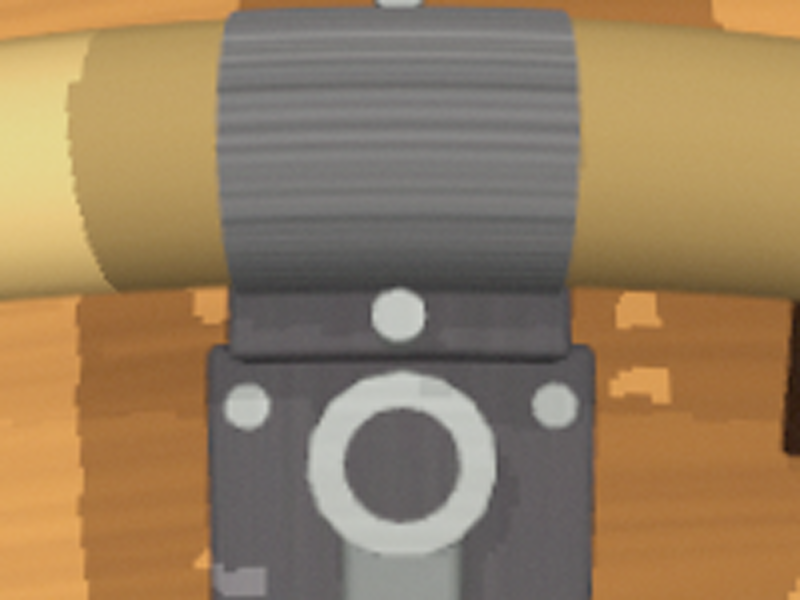

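View pics/s4z.png

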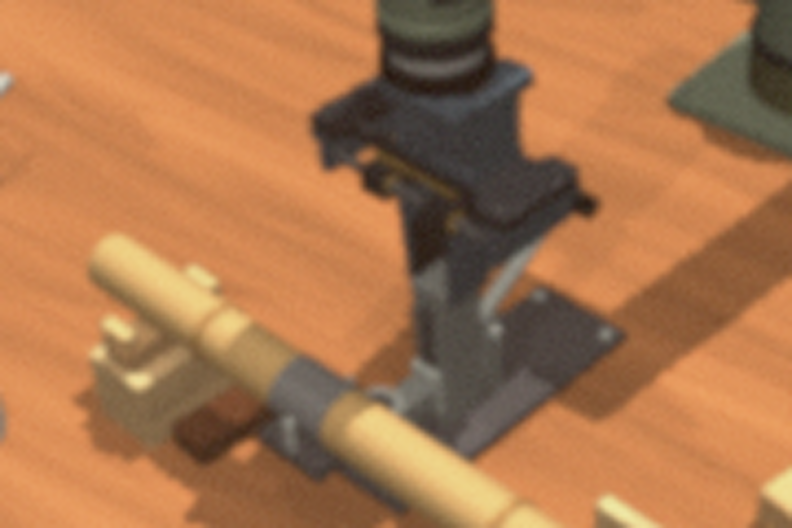

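```bash
python3 - <<'E'
from h import *
U=lambda u,v,z: unproj('wrist',220+u/4,v/4,z)
S=U(402,463,64); E=U(401,360,70); E2=U(401,350,82); B=U(398,314,86)
e=np.array([np.cos(np.radians(-4.2)),np.sin(np.radians(-4.2)),0]);n=np.array([-e[1],e[0],0])
for n_,P in (('edge',E),('edge82',E2),('bolt',B),('edgeL',U(232,355,70)),('edgeR',U(572,355,70))): print(n_,P.round(1),(P-S)@e,(P-S)@n)
print(S)
E
```

```text
edge [627.2   1.   70. ] 19.036382904598863 0.17016385754886698
edge82 [628.2   0.9  82. ] 20.033584877582612 0.14950480234568383
bolt [634.1   0.9  86. ] 25.93521504435853 0.6427860103036329
edgeL [630.8  31.4  70. ] 20.464812814267308 30.785819135895576
edgeR [626.3 -30.   70. ] 20.441352890213665 -30.79870244508377
[608.17255327   2.18297573  64.        ]
```

Request:
jog_arm:
  deltas:
    - [[0.006,0,0,0,0.02],[0.014,0,0,0,0.02],[0.022,0,0,0,0.02],[0.03,0,0,0,0.02],[0.038,0,0,0,0.02],[0.045,0,0,0,0.02],[0.05,0,0,0,0.02],[0.0525,0,0,0,0.02],[0.0525,0,0,0,0.02],[0.0525,0,0,0,0.02]]

```text
time_s: 9.65
ee_pos: [587.8, 3.3, 114.7]
ee_rot: [180.0, 0.1, -4.2]
force: [-0.9, -0.1, -8.4]
gripper_width: 29.6
```

```bash
python3 - <<'E'
from h import *
s=env.state(); print(s['ee_pos'],s['ee_rot'],s['force'],s['torque'])
snap('wrist','w5.png')
b=cv2.imread('pics/w5.png')
cv2.imwrite('pics/w5z.png',cv2.resize(b[0:250,160:480],None,fx=2.4,fy=2.4,interpolation=cv2.INTER_CUBIC))
E
```

```text
[587.84280798   3.28844103 114.69567059] [ 1.79992810e+02  6.64609263e-02 -4.18985400e+00] [-0.91604957 -0.08535932 -8.38252979] [ 0.05811495 -0.00647999 -0.00852065]
```

View pics/w5z.png

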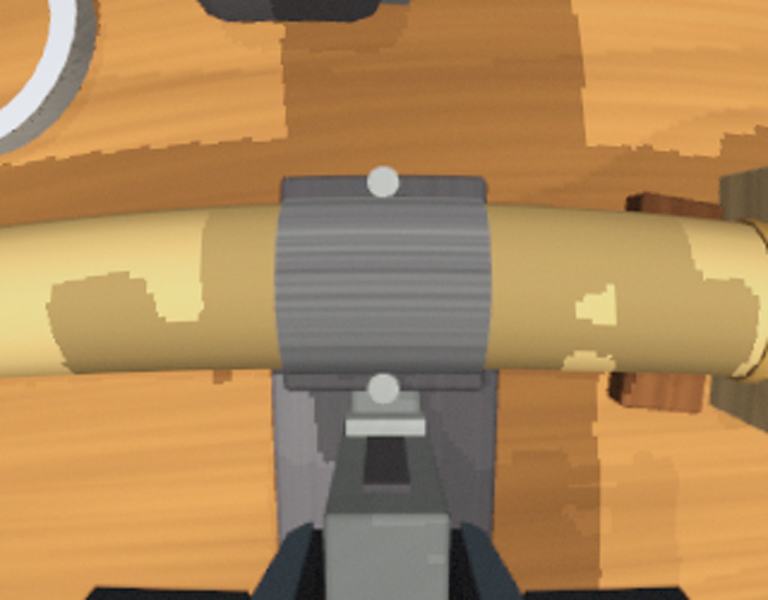

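```bash
python3 - <<'E'
from h import *
U=lambda u,v,z: unproj('wrist',160+u/2.4,v/2.4,z)
S=unproj('wrist',320.5,115.75,64)
e=np.array([np.cos(np.radians(-4.2)),np.sin(np.radians(-4.2)),0]);n=np.array([-e[1],e[0],0])
for z in (82,86,90):
  M=(U(383,182,z)+U(383,389,z))/2; print(z,M.round(1),((M-S)@e).round(1),((M-S)@n).round(1))
f=U(385,177,82); g=U(385,388,82); M=(f+g)/2; print('pad edges',f,g,((M-S)@e).round(1))
print(S)
E
```

```text
82 [659.   -0.9  82. ] -2.0 0.6
86 [659.1  -0.9  86. ] -1.9 0.6
90 [659.2  -0.9  90. ] -1.7 0.6
pad edges [690.54799506  -3.80072722  82.        ] [629.11324343   0.72939151  82.        ] -1.1
[660.94004941  -1.65955046  64.        ]
```

Request:
jog_arm:
  deltas:
    - [[-0.001,0,0.001,0,0.02],[-0.001,0,0.002,0,0.02],[-0.001,0,0.0025,0,0.02],[-0.001,0,0.0025,0,0.02],[-0.001,0,0.0025,0,0.02]]

```text
time_s: 10.12
ee_pos: [587.0, 3.4, 112.5]
ee_rot: [180.0, 0.0, -4.2]
force: [-0.4, -0.3, -7.2]
gripper_width: 29.6
```

```bash
python3 - <<'E'
from h import *
s=env.state(); print(s['ee_pos'],s['ee_rot'],s['force'],s['torque'])
E
```

```text
[587.03404502   3.36542445 112.49505827] [ 1.79993564e+02  1.18173276e-02 -4.18869505e+00] [-0.4268261  -0.28277873 -7.20510524] [-0.02376838  0.07380646 -0.0188883 ]
```

Request:
jog_arm:
  deltas:
    - [[0,0,0.0005,0,0.02],[0,0,0.001,0,0.02],[0,0,0.001,0,0.02],[0,0,0.001,0,0.025],[0,0,0.001,0,0.035],[0,0,0.001,0,0.045],[0,0,0.001,0,0.055],[0,0,0.001,0,0.06],[0,0,0.001,0,0.06],[0,0,0.001,0,0.06]]

```text
time_s: 10.95
ee_pos: [587.6, 3.2, 111.5]
ee_rot: [180.0, -0.0, -4.2]
force: [0.9, 0.7, -0.1]
gripper_width: 59.8
```

Request:
jog_arm:
  deltas:
    - [[0,0,-0.01,0,0.06],[0,0,-0.03,0,0.06],[0,0,-0.06,0,0.06],[0,0,-0.09,0,0.06],[-0.02,0,-0.115,0,0.06],[-0.05,0,-0.12,0,0.04],[-0.08,0,-0.12,0,0.02],[-0.105,0,-0.12,0,0.0],[-0.12,0,-0.12,0,0.0],[-0.13,0,-0.12,0,0.0],[-0.134,0,-0.12,0,0.0],[-0.134,0,-0.12,0,0.0],[-0.134,0,-0.12,0,0.0],[-0.134,0,-0.12,0,0.0]]

```text
time_s: 12.12
ee_pos: [454.7, 13.1, 231.4]
ee_rot: [180.0, -0.0, -4.2]
force: [0.3, -1.1, -0.2]
gripper_width: 2.9
```

```bash
python3 - <<'E'
from h import *
s=env.state(); print(s['ee_pos'],s['ee_rot'],s['force'],s['gripper_width'])
snap('wrist','w6.png'); 
b=cv2.imread('pics/w6.png')
for l in ['handle_bar','saddle']: print(l,[(np.round(d['xyz'],1).tolist(),round(d['conf'],2)) for d in env.look_for('wrist',l)][:3])
e=np.array([np.cos(np.radians(-4.2)),np.sin(np.radians(-4.2))]);n=np.array([-e[1],e[0]]);t=np.array([588.,3.3])
def mk(x,y,z): 
    u=proj('wrist',[*(t+e*x+n*y),z]); cv2.circle(b,(int(round(u[0])),int(round(u[1]))),2,(0,0,255),-1)
for x,y in [(20,15),(20,-15),(-20,15),(-20,-15)]: mk(x,y,135)
for x,y in [(-150,45),(-150,-45)]: mk(x,y,10)
mk(-129,25,131); mk(-129,-25,131)
cv2.imwrite('pics/w6m.png',b)
snap('top','t6.png'); b=cv2.imread('pics/t6.png')
cv2.imwrite('pics/t6z.png',cv2.resize(b[120:260,260:440],None,fx=4,fy=4,interpolation=cv2.INTER_CUBIC))
snap('scene','s6.png'); b=cv2.imread('pics/s6.png')
cv2.imwrite('pics/s6z.png',cv2.resize(b[120:240,200:380],None,fx=4.4,fy=4.4,interpolation=cv2.INTER_CUBIC))
E
```

```text
[454.6677084   13.09162994 231.42101242] [ 1.79995296e+02 -3.07889005e-02 -4.19316251e+00] [ 0.30170915 -1.10919738 -0.16766949] 2.8659708183323134
handle_bar [([476.2, 9.8, 124.9], 0.65)]
saddle [([628.7, 1.9, 54.6], 0.5)]
```

View pics/w6m.png

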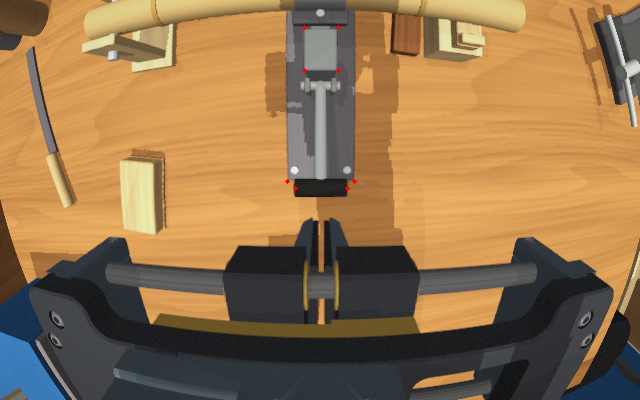

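View pics/s6z.png

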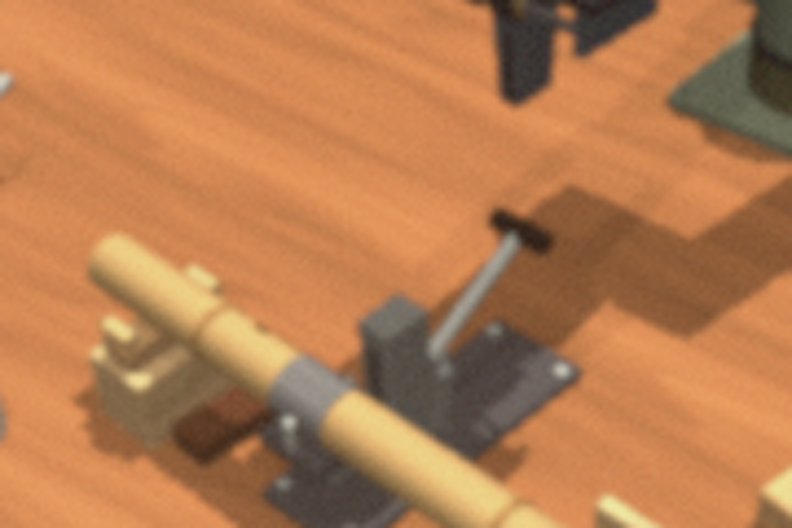

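Request:
jog_arm:
  deltas:
    - [[0.003,0,0.025,0,0],[0.003,0,0.05,0,0],[0.003,0,0.065,0,0],[0.003,0,0.072,0,0],[0.001,0,0.08,0,0],[-0.003,0,0.09,0,0],[-0.006,0,0.1,0,0],[-0.008,0,0.11,0,0],[-0.0095,0,0.12,0,0],[-0.01,0,0.128,0,0],[-0.01,0,0.134,0,0],[-0.01,0,0.136,0,0],[-0.01,0,0.136,0,0],[-0.01,0,0.136,0,0]]
  grip_force: 20

```text
time_s: 13.53
ee_pos: [441.4, 14.0, 96.1]
ee_rot: [180.0, 0.2, -4.2]
force: [-5.3, 0.9, 7.4]
gripper_width: 0.4
```

```bash
python3 - <<'E'
from h import *
s=env.state(); print(s['ee_pos'],s['ee_rot'],s['force'],s['gripper_width'])
snap('wrist','w7.png')
snap('scene','s7.png'); b=cv2.imread('pics/s7.png')
cv2.imwrite('pics/s7z.png',cv2.resize(b[120:240,200:380],None,fx=4.4,fy=4.4,interpolation=cv2.INTER_CUBIC))
E
```

```text
[441.44856357  13.95974105  96.08978691] [179.98287709   0.2438534   -4.18533247] [-5.29735756  0.87486509  7.36577499] 0.3770118771091978
```

View pics/w7.png

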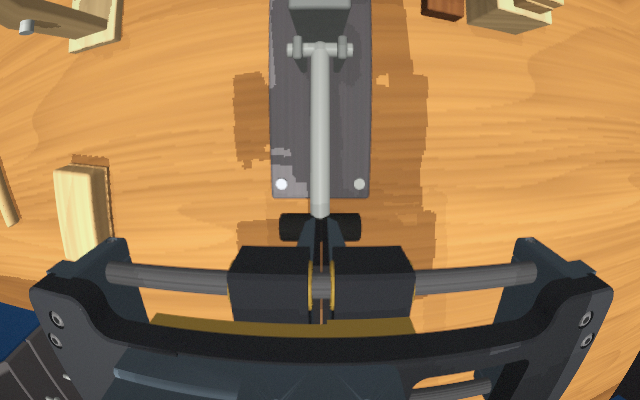

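View pics/s7z.png

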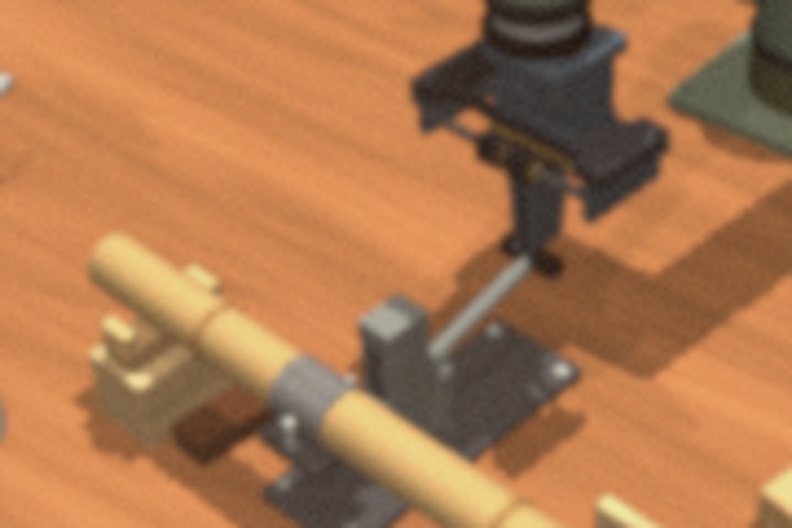

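```bash
python3 - <<'E'
import cv2,numpy as np
a=cv2.imread('pics/s6.png');b=cv2.imread('pics/s7.png')
o=np.hstack([cv2.resize(x[165:235,205:300],None,fx=4.2,fy=6,interpolation=cv2.INTER_CUBIC) for x in (a,b)]);print(o.shape);cv2.imwrite('pics/cmp.png',o)
E
```

```text
(420, 798, 3)
```

View pics/cmp.png

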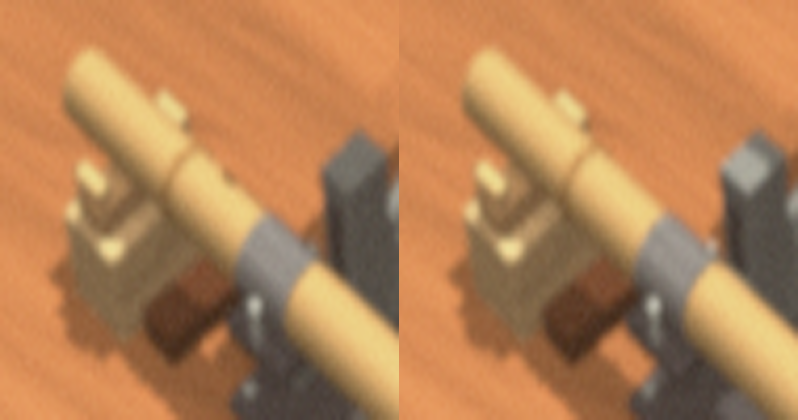

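```bash
python3 - <<'E'
from h import *
e=np.array([np.cos(np.radians(-4.2)),np.sin(np.radians(-4.2))]);n=np.array([-e[1],e[0]]);t=np.array([588.,3.3])
def P(cam,x,y,z): return np.round(proj(cam,[*(t+e*x+n*y),z]),1)
for h in (0,.2,.3,.35,.4,.45,.5,.55):
    a=.52-h; x=-29-115*np.cos(a); z=74+115*np.sin(a)
    print(h,round(x,1),round(z,1),*[P(c,x,y,z) for c in('wrist','scene') for y in (25,-25)])
s=env.state(); p=s['ee_pos']; print(p)
for dx in (-16,0,16): print('tip',dx,np.round(proj('wrist',[p[0]+dx,p[1],p[2]-17]),1),np.round(proj('scene',[p[0]+dx,p[1],p[2]-17]),1))
print(P('wrist',-29,0,74),P('wrist',-150,45,10),P('wrist',-150,-45,10))
E
```

```text
0 -128.8 131.1 [272.8 229.6] [369.2 229.6] [323.4 175.5] [311.8 169. ]
0.2 -138.2 110.2 [278.8 230.8] [363.2 230.8] [325.4 179.3] [313.9 172.8]
0.3 -141.2 99.1 [281.2 228.6] [360.7 228.6] [326.  181.5] [314.6 175. ]
0.35 -142.3 93.5 [282.3 226.9] [359.6 226.9] [326.2 182.7] [314.8 176.2]
0.4 -143.2 87.8 [283.4 224.9] [358.5 224.9] [326.4 183.9] [315.  177.4]
0.45 -143.7 82.0 [284.4 222.6] [357.6 222.5] [326.5 185.2] [315.2 178.7]
0.5 -144.0 76.3 [285.3 220. ] [356.6 219.9] [326.5 186.5] [315.3 180. ]
0.55 -143.9 70.6 [286.1 217.1] [355.8 217.1] [326.5 187.8] [315.3 181.3]
[441.8445516   13.93928612  96.26017333]
tip -16 [322.7 245.9] [324.3 179.7]
tip 0 [321.1 225. ] [321.3 182.1]
tip 16 [319.4 203. ] [318.3 184.6]
[320.9  50.6] [271.7 200.6] [370.1 200.5]
```

```bash
python3 - <<'E'
import cv2
a=cv2.imread('pics/s7.png');cv2.imwrite('pics/s7b.png',cv2.resize(a[140:220,280:360],None,fx=7,fy=7,interpolation=cv2.INTER_CUBIC))
E
```

```text
(no output)
```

View pics/s7b.png

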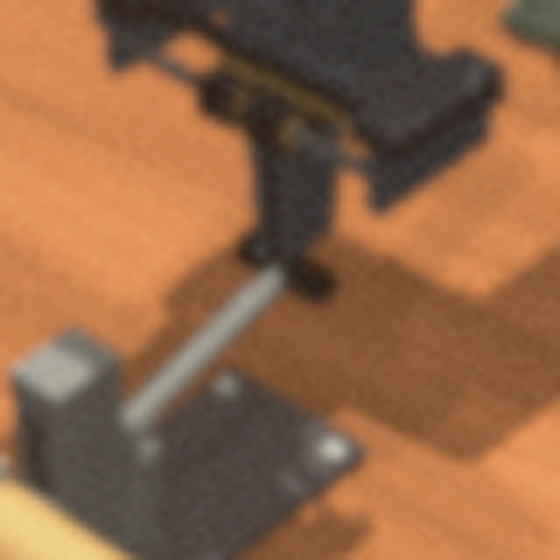

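```bash
python3 - <<'E'
import cv2
a=cv2.imread('pics/w7.png');cv2.imwrite('pics/w7b.png',cv2.resize(a[180:300,230:410],None,fx=4.4,fy=4.4,interpolation=cv2.INTER_CUBIC))
E
```

```text
(no output)
```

View pics/w7b.png

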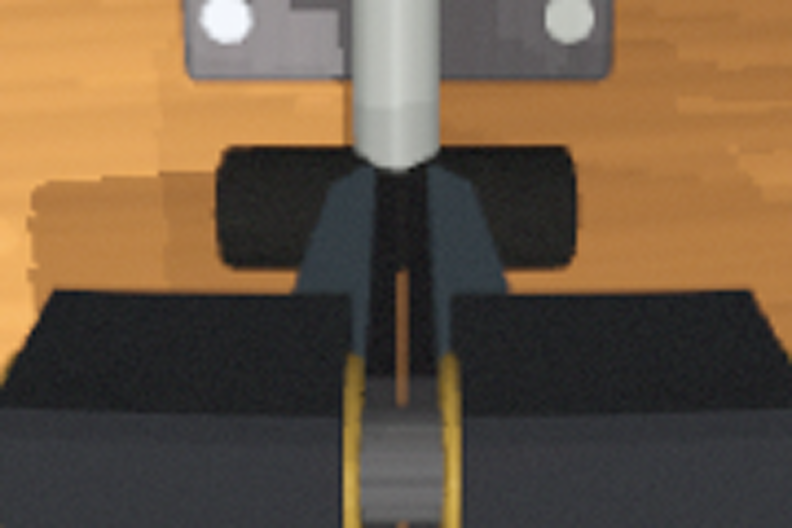

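```bash
python3 - <<'E'
from h import *
p=[454.7,13.1,231.4]
for dx in (-16,0,16):
  for dz in (-17,0,13): print(dx,dz,np.round(proj('scene',[p[0]+dx,p[1],p[2]+dz]),1))
a=cv2.imread('pics/s6.png');cv2.imwrite('pics/s6b.png',cv2.resize(a[100:160,280:360],None,fx=9,fy=9,interpolation=cv2.INTER_CUBIC))
E
```

```text
-16 -17 [321.6 147.5]
-16 0 [321.6 142.8]
-16 13 [321.6 139.2]
0 -17 [318.4 149.9]
0 0 [318.3 145.2]
0 13 [318.3 141.6]
16 -17 [315.1 152.3]
16 0 [315.  147.6]
16 13 [315. 144.]
```

View pics/s6b.png

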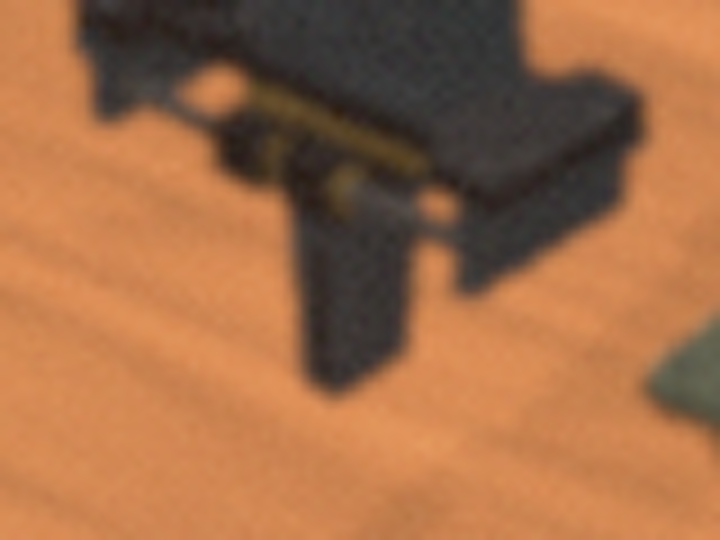

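Request:
jog_arm:
  deltas:
    - [[-0.001,0,0.005,0,0],[-0.002,0,0.01,0,0],[-0.003,0,0.015,0,0],[-0.003,0,0.02,0,0],[-0.003,0,0.025,0,0],[-0.003,0,0.029,0,0],[-0.003,0,0.029,0,0]]

```text
time_s: 14.22
ee_pos: [437.2, 14.3, 66.5]
ee_rot: [180.0, 0.4, -4.2]
force: [-7.9, -0.2, 8.3]
gripper_width: 0.7
```

```bash
python3 - <<'E'
from h import *
s=env.state(); print(s['ee_pos'],s['ee_rot'],s['force'],s['gripper_width'])
snap('wrist','w8.png')
snap('scene','s8.png'); b=cv2.imread('pics/s8.png')
cv2.imwrite('pics/s8z.png',cv2.resize(b[120:240,200:380],None,fx=4.4,fy=4.4,interpolation=cv2.INTER_CUBIC))
e=np.array([np.cos(np.radians(-4.2)),np.sin(np.radians(-4.2))]);n=np.array([-e[1],e[0]]);t=np.array([588.,3.3])
def P(cam,x,y,z): return np.round(proj(cam,[*(t+e*x+n*y),z]),1)
for h in (.3,.4,.45,.5,.55):
    a=.52-h; x=-29-115*np.cos(a); z=74+115*np.sin(a)
    print(h,round(x,1),round(z,1),*[P(c,x,y,z) for c in('wrist','scene') for y in (25,-25)])
a=cv2.imread('pics/w8.png');cv2.imwrite('pics/w8b.png',cv2.resize(a[180:300,230:410],None,fx=4.4,fy=4.4,interpolation=cv2.INTER_CUBIC))
E
```

```text
[437.15667896  14.28486098  66.50113522] [179.98453543   0.40968226  -4.19708713] [-7.86844143 -0.18406299  8.28904006] 0.6746244404001809
0.3 -141.2 99.1 [274.4 242.8] [367.6 242.7] [326.  181.5] [314.6 175. ]
0.4 -143.2 87.8 [277.4 237.6] [364.6 237.5] [326.4 183.9] [315.  177.4]
0.45 -143.7 82.0 [278.7 234.5] [363.3 234.5] [326.5 185.2] [315.2 178.7]
0.5 -144.0 76.3 [279.9 231.2] [362.1 231.1] [326.5 186.5] [315.3 180. ]
0.55 -143.9 70.6 [281.  227.6] [360.9 227.5] [326.5 187.8] [315.3 181.3]
```

View pics/s8z.png

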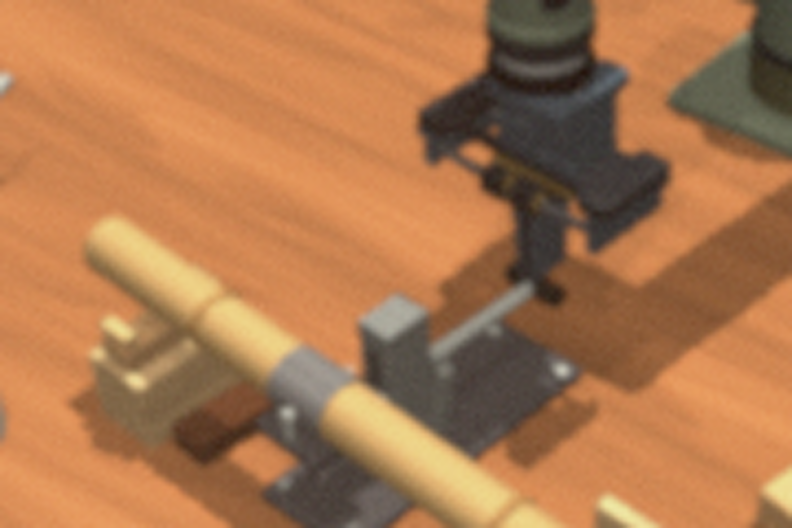

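View pics/w8b.png

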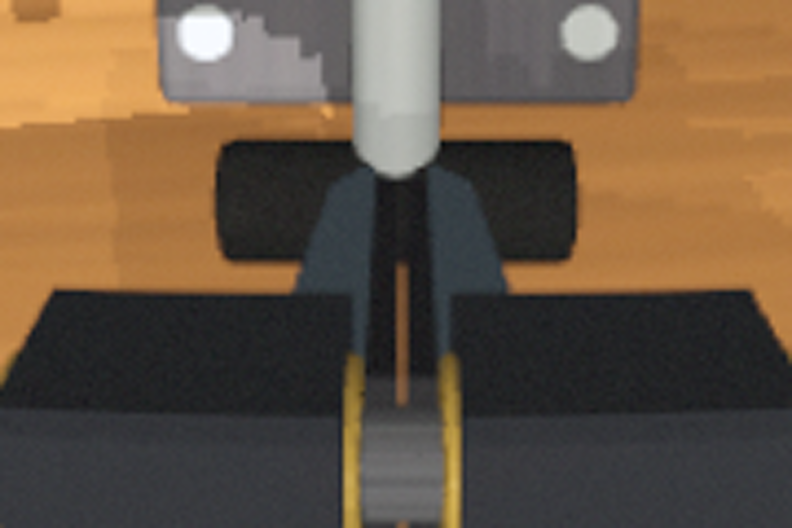

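Request:
jog_arm:
  deltas:
    - [[-0.002,0,0.001,0,0],[-0.004,0,0.003,0,0],[-0.004,0,0.004,0,0],[-0.004,0,0.004,0,0]]

```text
time_s: 14.65
ee_pos: [438.3, 14.3, 65.2]
ee_rot: [180.0, -0.2, -4.2]
force: [-5.0, -0.5, 18.9]
gripper_width: 0.4
```

Request:
jog_arm:
  deltas:
    - [[0.001,0,-0.01,0,0],[0.004,0,-0.022,0,0],[0.008,0,-0.036,0,0],[0.013,0,-0.05,0,0],[0.018,0,-0.064,0,0],[0.02,0,-0.076,0,0],[0.02,0,-0.082,0,0],[0.02,0,-0.082,0,0],[0.02,0,-0.082,0,0]]

```text
time_s: 15.4
ee_pos: [456.5, 12.9, 144.5]
ee_rot: [180.0, -0.0, -4.2]
force: [-0.3, -0.5, -1.2]
gripper_width: 0.8
```

```bash
python3 - <<'E'
from h import *
s=env.state(); print(s['ee_pos'],s['ee_rot'],s['force'],s['gripper_width'])
b=snap('wrist','w9.png'); b=cv2.imread('pics/w9.png')
snap('scene','s9.png'); c=cv2.imread('pics/s9.png')
cv2.imwrite('pics/s9z.png',cv2.resize(c[120:240,200:380],None,fx=4.4,fy=4.4,interpolation=cv2.INTER_CUBIC))
e=np.array([np.cos(np.radians(-4.2)),np.sin(np.radians(-4.2))]);n=np.array([-e[1],e[0]]);t=np.array([588.,3.3])
def P(cam,x,y,z): return np.round(proj(cam,[*(t+e*x+n*y),z]),1)
for h in (0,.1):
    a=.52-h; x=-29-115*np.cos(a); z=74+115*np.sin(a)
    print(h,round(x,1),round(z,1),*[P(c,x,y,z) for c in('wrist','scene') for y in (25,-25)])
print(P('wrist',-150,45,10),P('wrist',-150,-45,10))
cv2.imwrite('pics/w9b.png',cv2.resize(b[0:300,180:460],None,fx=2,fy=2,interpolation=cv2.INTER_CUBIC))
E
```

```text
[456.51901655  12.94312942 144.51189659] [ 1.79997082e+02 -2.87516314e-02 -4.18618450e+00] [-0.32230644 -0.51804064 -1.20127205] 0.8088525696502274
0 -128.8 131.1 [284.1 222.3] [357.9 222.2] [323.4 175.5] [311.8 169. ]
0.1 -134.0 120.9 [286. 224.] [356.  223.9] [324.5 177.3] [313.  170.8]
[279.  200.4] [362.8 200.4]
```

View pics/s9z.png

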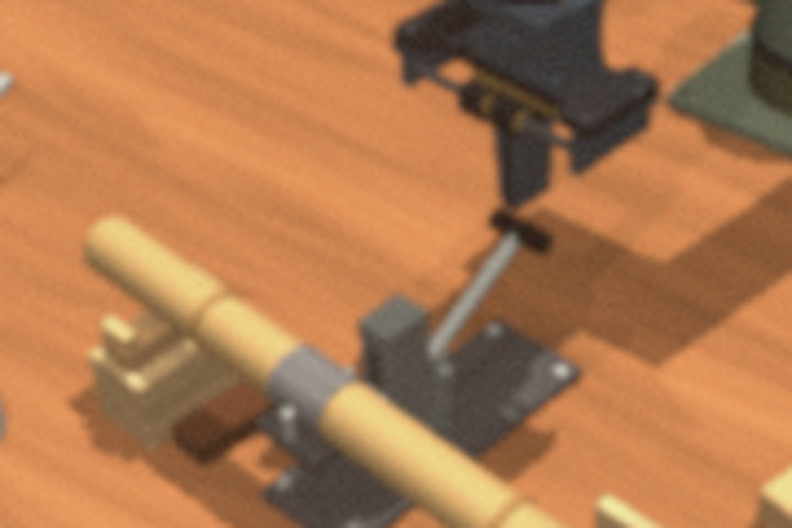

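View pics/w9b.png

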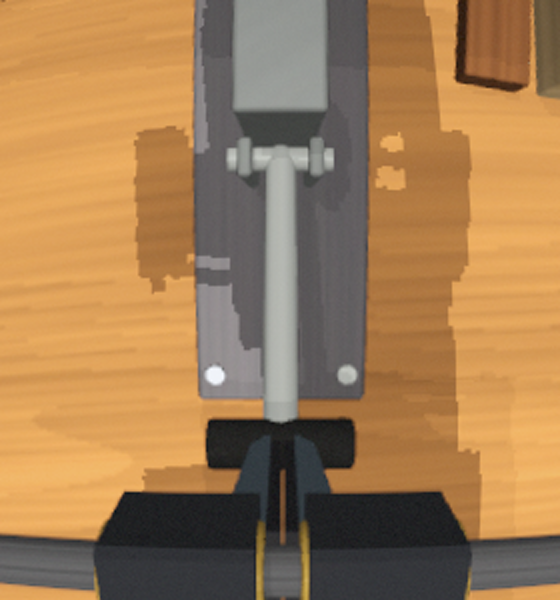

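Request:
jog_arm:
  deltas:
    - [[0,0,0.012,0,0],[-0.001,0,0.02,0,0],[-0.005,0,0.027,0,0],[-0.009,0,0.035,0,0],[-0.0125,0,0.043,0,0],[-0.0155,0,0.052,0,0],[-0.017,0,0.06,0,0],[-0.018,0,0.068,0,0],[-0.0195,0,0.076,0,0],[-0.02,0,0.081,0,0],[-0.02,0,0.082,0,0],[-0.02,0,0.082,0,0],[-0.02,0,0.082,0,0]]

```text
time_s: 16.58
ee_pos: [437.1, 14.3, 64.7]
ee_rot: [180.0, -0.1, -4.2]
force: [-6.6, -0.1, 25.1]
gripper_width: 0.5
```

Request:
jog_arm:
  deltas:
    - [[0.001,0,-0.01,0,0],[0.004,0,-0.022,0,0],[0.008,0,-0.036,0,0],[0.013,0,-0.05,0,0],[0.018,0,-0.064,0,0],[0.02,0,-0.076,0,0],[0.02,0,-0.082,0,0],[0.02,0,-0.082,0,0],[0.02,0,-0.082,0,0]]

```text
time_s: 17.33
ee_pos: [455.9, 13.0, 143.8]
ee_rot: [180.0, 0.1, -4.2]
force: [0.1, 0.8, -0.3]
gripper_width: 0.3
```

```bash
python3 - <<'E'
from h import *
s=env.state(); print(s['ee_pos'],s['ee_rot'],s['force'],s['gripper_width'])
b=snap('wrist','w10.png'); b=cv2.imread('pics/w10.png')
snap('scene','s10.png'); c=cv2.imread('pics/s10.png')
cv2.imwrite('pics/s10z.png',cv2.resize(c[120:240,200:380],None,fx=4.4,fy=4.4,interpolation=cv2.INTER_CUBIC))
cv2.imwrite('pics/w10b.png',cv2.resize(b[0:300,180:460],None,fx=2,fy=2,interpolation=cv2.INTER_CUBIC))
E
```

```text
[455.91047631  12.95030309 143.7581639 ] [ 1.79990371e+02  5.73383422e-02 -4.18394392e+00] [ 0.12244437  0.76485487 -0.33204879] 0.25250283640156657
```

View pics/s10z.png

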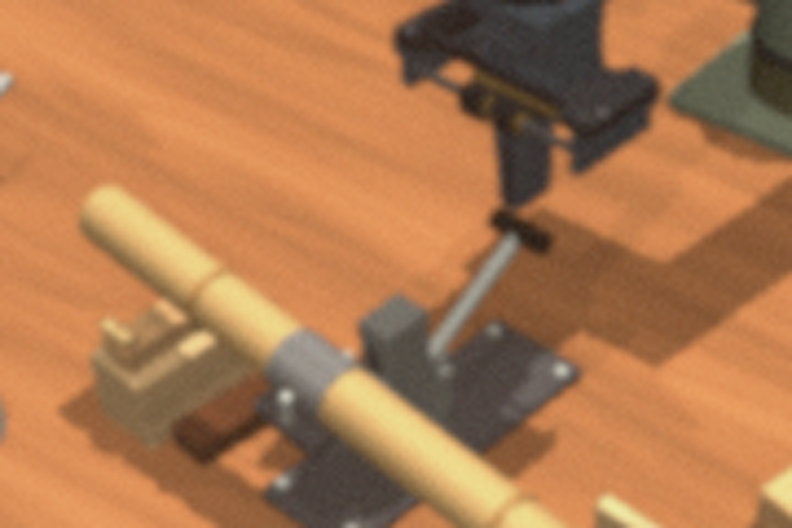

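View pics/w10b.png

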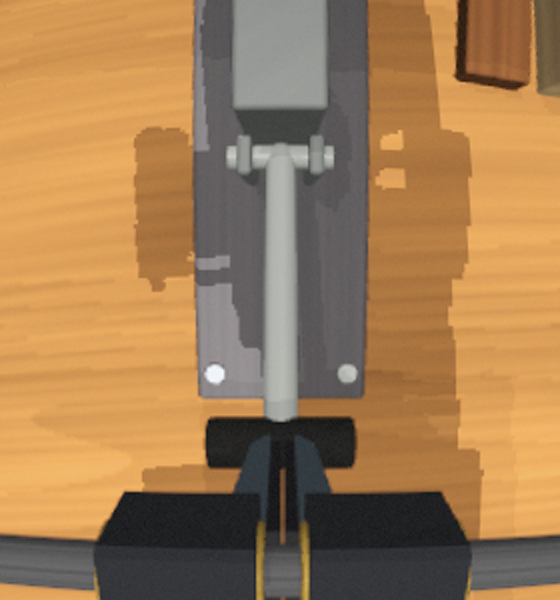

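Request:
jog_arm:
  deltas:
    - [[0,0,0.012,0,0],[-0.001,0,0.02,0,0],[-0.005,0,0.027,0,0],[-0.009,0,0.035,0,0],[-0.0125,0,0.043,0,0],[-0.0155,0,0.052,0,0],[-0.017,0,0.06,0,0],[-0.018,0,0.068,0,0],[-0.0195,0,0.076,0,0],[-0.02,0,0.081,0,0],[-0.02,0,0.082,0,0],[-0.02,0,0.082,0,0],[-0.02,0,0.082,0,0],[-0.02,0,0.082,0,0],[-0.02,0,0.082,0,0],[-0.02,0,0.082,0,0]]

```text
time_s: 18.77
ee_pos: [437.0, 14.3, 64.8]
ee_rot: [180.0, -0.1, -4.2]
force: [-6.3, -0.8, 25.9]
gripper_width: 0.3
```

```bash
python3 - <<'E'
from h import *
s=env.state(); print(s['ee_pos'],s['ee_rot'],s['force'],s['gripper_width'])
b=snap('wrist','w11.png'); b=cv2.imread('pics/w11.png')
snap('scene','s11.png'); c=cv2.imread('pics/s11.png')
cv2.imwrite('pics/s11z.png',cv2.resize(c[120:240,200:380],None,fx=4.4,fy=4.4,interpolation=cv2.INTER_CUBIC))
cv2.imwrite('pics/w11b.png',cv2.resize(b[0:300,180:460],None,fx=2,fy=2,interpolation=cv2.INTER_CUBIC))
# predicted culm free-end silhouettes: end top at 430 from pivot, top 126
e=np.array([np.cos(np.radians(-4.2)),np.sin(np.radians(-4.2))]);n=np.array([-e[1],e[0]]);o=np.array([661,-1.2])
for th in (0,.04,.1,.122,.16):
    r=-455; piv=240
    L=240+215
    y=240-L*np.cos(th); z=126+L*np.sin(th)
    print(th,np.round((np.array(proj('scene',[*(o+n*y),z]))-[200,120])*4.4,0))
E
```

```text
[437.0204287   14.30427727  64.76037896] [ 1.79992907e+02 -1.36797829e-01 -4.17782693e+00] [-6.26788396 -0.79641022 25.87853384] 0.3144011467861877
0 [110. 243.]
0.04 [106. 223.]
0.1 [101. 194.]
0.122 [100. 183.]
0.16 [ 97. 164.]
```

View pics/s11z.png

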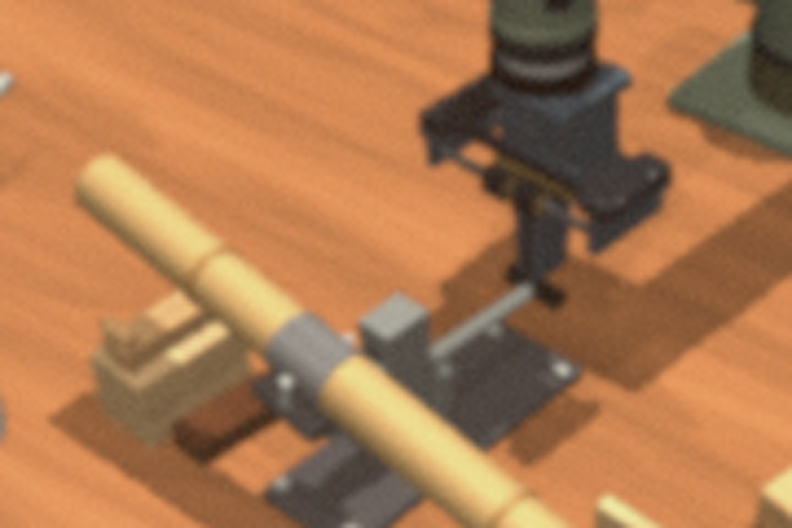

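View pics/w11b.png

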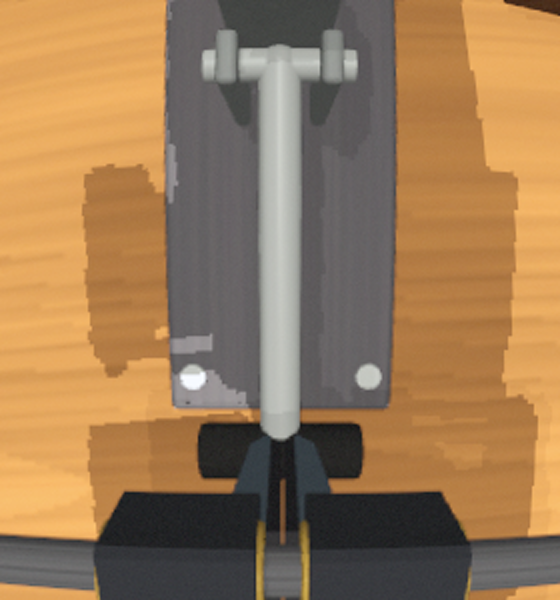

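```bash
python3 -c "
from workcell import env
print(env.state()['force']); print(env.job_done())"
```

```text
[-6.66540395  0.70927183 24.38636742]
the job is handed in; nothing more can be done
None
```

I set the jack under the lift pad, let go of it, pumped three strokes and handed the job in at about 19 s with the handle held down. No verdict was reported.

**Placing:** the last wrist picture before I set it down put the saddle about 2 mm from the pad's centre. The saddle itself was hidden under the culm by then. I stepped back 1 mm, lowered the jack onto the bench and released it. Later pictures show it standing upright and unmoved through all the strokes.

**Last checks:**
- The handle was on its stop, with about 25 N up and 6–7 N backward on the tool.
- In the scene picture the culm's free end stood about 80 enlarged pixels higher than at the start. That fits a swing of about 0.16 rad, well over the 50 mm asked for.
- I saw no contact between the robot and the culm or stand, and I steered clear of the other things on the bench. I did not measure their positions again at the end.

**What disagreed:**
- The visible fingertips sat about 12–15 mm behind the reported TCP instead of 17 mm ahead of it. My first press therefore stopped about half way, at roughly 0.3 rad, and the culm did not move. I pressed on in the same stroke without letting the handle up and set the later strokes from the pictures. It also means I carried the jack by the top of its tower, higher than asked.
- The top and wrist cameras differed by about 4 mm in x, so I aligned the saddle to the pad within wrist pictures.

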